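# Push the stray parts bin back into its row

## Task

One blue bin of washers has been left out in front of its row. Without lifting it, push it along the bench until its back sits flat against the metal rail behind the row and its side sits snug against the other blue bin, the screwed-down one that also holds washers. Leave the oil bottle, the big bolt and the wrench where they are.

Things in the scene. Friction and masses are not known exactly. Their poses are not given: they have to be found in the camera images.
- loose_bin: Loose blue bin of washers, 0.35-0.7 kg, in front of the row, back towards the rail, turned up to 25 degrees. 110 mm deep (x), 96 wide (y), 3 mm walls: front and sides 32 mm high; back, and sides from 35 mm behind the front, 55 high; stock fixed in it, 15-25 mm deep. Origin: centre of underside; +x to its high back, -x to its low front, z up.
- washer_bin: Fixed blue bin of washers, screwed down with its back on the rail, at the left or right end of the row. The stray bin's place is beside it, on the side towards the yellow bin. Same shape, size and axes as loose_bin. Origin: centre of underside; +x to its back.
- nut_bin: Fixed yellow bin of hexagon nuts, screwed down with its back on the rail at the other end of the row. 230 mm of free bench lie between the facing sides of the two fixed bins. Same shape, size and axes as loose_bin. Origin: centre of underside; +x to its back.
- rail: Fixed aluminium angle, the row's back stop: upright 460 mm long (y), 30 high, 4 thick, foot on the side away from the bins. Origin: at bench height, middle of the upright's face that looks at the bins; +x points away from the bins, y along the rail. A bin that is home has its origin 55 mm in front of this face (x = -55 mm) and its axes parallel to the rail's.
- oil_bottle: Bystander: white plastic bottle with a red cap, 34 mm in diameter, 75 mm tall, standing loose near one end of the row. Origin: centre of the underside.
- bolt: Bystander: big steel hexagon bolt standing loose on its head, near one end of the row; head 35 mm across the corners and 12 mm high, shank 19 mm thick, 68 mm tall overall. Origin: centre of the underside.
- wrench: Bystander: steel wrench about 150 mm long, lying loose in front of one end of the row. Origin: near the middle of its length, on the underside; it lies along its x.

How it is judged:
By the outcome, as a careful person would: the job done as asked, in the order asked, and still so for the second after the job is handed in, with the robot touching nothing.
It also fails if it takes over 64 s, if anything falls off the work surface, if the arm or the gripper's body presses on something with over 40 N, if the wrist force passes 120 N, or if a joint passes its speed limit or range.

## Robot

A 7-joint arm with a two-finger parallel gripper is mounted at the origin on the work surface. World frame = base frame: x ahead of the robot, y to its left, z up, the work surface at z = 0. Lengths are in m, angles in rad, forces in N, time in s.
With the tool pointing down it reaches from about 0.35 to 0.9 m from the base axis. Payload 8.1 kg.
Tool frame: the origin (TCP) lies midway between the tips of the shut fingers; the grasp point (between the pads) lies 19 mm behind it; x points along the fingers, z is the direction in which the jaws open and shut, and the axes are right-handed (so a half turn about x gives the same grasp; the last joint's range is limited). The gripper opens to 92 mm and grips with 3 to 60 N. Pads are 19 mm wide; open, the fingers measure 130 mm over their backs; the gripper's body (75 mm by 190 mm) begins 47 mm behind the grasp point.
Start: joints at [1.005, 0.434, 0.025, 1.573, -0.012, 1.134, -0.075], TCP at [0.279, -0.559, 0.227] pointing down, gripper open.
Joint ranges: [-2.62, 2.62], [-0.44, 2.09], [-1.27, 1.32], [0.08, 2.57], [-1.32, 4.46], [0.12, 2], [-2.74, 2.74]. Speed limits (rad/s): [2.22, 2.22, 3.01, 3.01, 3.14, 3.14, 3.14].

## Interface

Orientations are given as a rotation vector (axis times angle).
In Python, from cell import arm, optics, finder gives the robot as it stands.
- The arm moves only by the tool send_rows, never from a script. Its argument "rows" is a list that holds one entry, the list of rows, each a list of 7 numbers: the shift along the tool's x, y, z in mm, then the turn, a rotation vector about the tool's x, y, z in degrees, then the opening in per cent of the stroke, from 0 (shut) to 100 (fully open). A call has exactly 8 rows; each row is the pose to reach, as a shift and turn from the pose commanded when the call began, along the tool's axes at that moment; what a row does not reach only later rows make up. A row lasts 1/10 s, in which the tool goes at most 50 mm and 8.59 degrees, less where a joint would pass 70% of its speed; a pose out of reach is approached as far as the arm can. A call with a gripper value outside its range is refused whole. The fingers move at their own pace and stop on an object; "grip_force" is the grip in N (left out, the last holds). Time passes only in rows, so rows that repeat a pose let the fingers close, or fill a call up. It gives the time, the measured TCP pose, the force and the opening at its end, in the units of the state.
- arm.observe(): the state, without advancing time (a new reading comes with each control period).
- optics.get_image(name): name is "scene" or "top" or "wrist"; returns (picture, depth): 420x560x3 uint8, red, green, blue; 420x560 float32, m along the optical axis (not along the pixel's ray), 0 where there is no reading.
- optics.get_calibration(name): a dict with "camera_matrix" (3x3 intrinsics, pixels), "position" and "orientation" of the camera in the world; the wrist camera has in their place "T_tool_cam" (4x4, takes a point from camera to tool coordinates, whose origin is the TCP and whose axes are the tool frame's). Camera axes: x right, y up, looking along -z (the intrinsics and any distortion apply to the point x, -y, -z); pixel columns grow to the right and rows downward; lengths in m; the calibration is good to about 2 mm. A picture is of the moment at which its call begins: read the wrist's pose just before it. get_calibration takes no time and is no camera call.
- arm.sign_off(): hands the job in, once; it reports no verdict.
Trained networks look in the newest picture that a camera, given by its name, has taken for a name from the list of things; names that differ only in an ending like _2 or _b are one class to them, and where a whole thing is asked for, a point or a joint stands for the part that bears it (a point fixed in the world has none). Each returns a list of dicts, best first, with "confidence" (0 to 1); they miss things now and then, are a little off and sometimes report something else, mostly with a low value. They report only what shows in the picture. A call takes as long as a camera call.
- finder.search_frame(camera, thing): "bbox" ([left, top, width, height] in pixels, round what is visible of it).
- finder.regions_of(camera, thing): "region" (420x560 bool, what is visible of it) and "bbox" ([left, top, width, height] in pixels, round what is visible of it).
- finder.place_of(camera, thing): "xy" ([column, row] in pixels: a listed point, or the origin of a listed thing).
The state is a dict: "clock": time; "joints": joint angles; "dq": joint speeds; "joint_efforts": joint torques, N m; "position": TCP position; "ee_rot": TCP orientation; "force": force on the tool from outside, world axes, zero at the start; "ft_torque": the same for the moment, N m; "width": opening from 0.0 (shut) to 1.0 (fully open).
Only numpy, scipy, OpenCV 4.12 (cv2) and the standard library are available. Lean on these libraries where they do the work, as an engineer would, in place of code of your own. Each camera call takes 0.05 s, during which the arm holds its last target.

## Working session

There is one attempt and no reset: what is moved stays moved. The work goes in short steps, Python scripts to look and compute and a tool call to move; the robot and the scene stay as the last step left them, time stands still between calls to the robot, and variables do not carry over. Pictures are saved under pics/ and viewed, and the job is handed in when it is done.

Besides the shell and the picture viewer there is one more tool, called as name(argument=value, ...) on one line, values as JSON. send_rows: Moves the arm, as the interface text tells. Its arguments: {"type":"object","properties":{"rows":{"type":"array"},"grip_force":{"type":"number"}},"required":["rows"]}

```bash
mkdir -p pics; ls
python3 - <<'E'
from cell import arm, optics, finder
import cv2,numpy as np
s=arm.observe();print(s)
for n in ("scene","top"):
    p,d=optics.get_image(n);cv2.imwrite(f"pics/{n}0.png",p[:,:,::-1]);np.save(f"pics/{n}0d.npy",d)
    print(optics.get_calibration(n))
E
```

```text
pics
{'clock': 0.0, 'joints': array([ 1.00537377,  0.4352192 ,  0.02496409,  1.57408039, -0.01158654,
        1.13400299, -0.07509907]), 'dq': array([-1.61214166e-04, -2.56006169e-05,  1.89095216e-04, -3.55399383e-05,
       -8.10576421e-05, -1.04929874e-03, -5.27630329e-04]), 'joint_efforts': array([ 1.53402566e-04, -6.67867827e+01,  9.84875411e-01, -3.14457607e+01,
       -6.07028184e-02,  4.32703074e-02,  1.70242606e-04]), 'position': array([ 0.27877133, -0.55882035,  0.22595369]), 'ee_rot': array([ 0.86268279,  1.39471215, -0.86154943]), 'force': array([0.06004613, 0.03784846, 0.53615323]), 'ft_torque': array([ 0.04697789,  0.00543397, -0.02806141]), 'width': 1.0045881913240375}
{'camera_matrix': array([[502.9398164,   0.       , 271.7536602],
       [  0.       , 502.9398164, 209.956372 ],
       [  0.       ,   0.       ,   1.       ]]), 'position': array([ 1.31547185, -0.42805397,  0.86943103]), 'orientation': array([0.75891272, 0.43622083, 0.95840976])}
{'camera_matrix': array([[382.61727471,   0.        , 284.13730676],
       [  0.        , 382.61727471, 209.48138658],
       [  0.        ,   0.        ,   1.        ]]), 'position': array([0.46807063, 0.04119861, 0.8288534 ]), 'orientation': array([ 0.10268677, -0.05926876, -1.57039707])}
```

View pics/scene0.png

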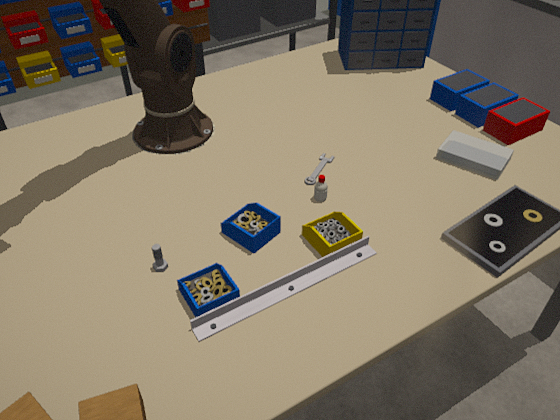

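View pics/top0.png

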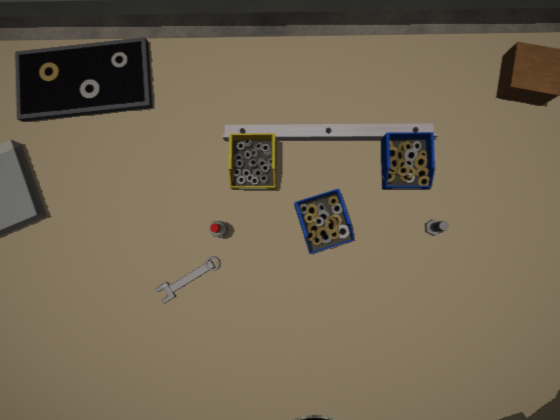

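```bash
cat > h.py <<'E'
import numpy as np,cv2
from scipy.spatial.transform import Rotation as R
from cell import arm, optics, finder
def cloud(n,d,T=None):
    c=optics.get_calibration(n);K=c["camera_matrix"]
    v,u=np.mgrid[:420,:560]
    P=np.stack([(u-K[0,2])/K[0,0]*d,-(v-K[1,2])/K[1,1]*d,-d],-1)
    return P@R.from_rotvec(c["orientation"]).as_matrix().T+c["position"]
def proj(n,X):
    c=optics.get_calibration(n);K=c["camera_matrix"]
    p=(np.asarray(X)-c["position"])@R.from_rotvec(c["orientation"]).as_matrix()
    return np.stack([K[0,0]*p[:,0]/-p[:,2]+K[0,2],K[1,1]*p[:,1]/p[:,2]+K[1,2]],-1)
E
python3 - <<'E'
from h import *
p,d=optics.get_image("top")
W=cloud("top",d)
print("bench z",np.median(W[250:350,100:500,2]),W[300,300],W[300,200],W[200,500])
for n in ("loose_bin","nut_bin","rail","oil_bottle","bolt","wrench"):
    for r in finder.regions_of("top",n):
        m=r["region"]&(d>0); q=W[m]
        hi=q[(q[:,2]>0.02)] if 'bin' in n else q
        b=np.percentile(q,[1,99],axis=0).round(4)
        print(n,round(r["confidence"],2),r["bbox"],b.tolist())
        if len(hi)>20:print("   rect",cv2.minAreaRect(hi[:,:2].astype(np.float32)*1000), "zmax",np.percentile(hi[:,2],[50,90,99]))
    print(n,[(x["xy"],round(x["confidence"],2)) for x in finder.place_of("top",n)])
E
```

```text
bench z 0.0006069532769449881 [0.36074353 0.03042244 0.00215454] [0.35970509 0.24407691 0.00039552] [ 0.57296977 -0.39958678  0.00121475]
loose_bin 0.79 [295.8, 189.4, 56.9, 64.1] [[0.4662, -0.0745, 0.0129], [0.5864, 0.0344, 0.0573]]
   rect ((525.360107421875, -19.71808624267578), (110.78091430664062, 95.94029998779297), 16.988096237182617) zmax [0.02692486 0.0550115  0.05752815]
loose_bin [([322.8, 222.2], 0.71)]
nut_bin 0.88 [229.7, 133.6, 47.2, 59.6] [[0.5975, 0.0818, 0.0047], [0.7069, 0.177, 0.0569]]
   rect ((653.2349853515625, 129.93798828125), (96.38623046875, 112.08741760253906), 89.84686279296875) zmax [0.02706741 0.05492432 0.05738619]
nut_bin [([255.2, 163.8], 0.83)]
rail 0.56 [223.3, 118.9, 215.4, 20.8] [[0.7073, -0.2579, 0.0006], [0.7444, 0.193, 0.0342]]
   rect ((727.0263671875, -32.31199645996094), (46.88877487182617, 462.5195617675781), 0.9085603952407837) zmax [0.00510787 0.02803639 0.03419522]
rail [([330.5, 139.1], 0.73)]
oil_bottle 0.57 [211.2, 220.4, 19.3, 18.6] [[0.4949, 0.183, 0.0176], [0.5258, 0.2121, 0.0774]]
   rect ((510.26519775390625, 197.9264373779297), (30.892627716064453, 32.355262756347656), 52.4908332824707) zmax [0.05127373 0.07549675 0.07739565]
oil_bottle [([220.0, 230.8], 0.83)]
bolt 0.59 [427.2, 221.0, 22.1, 15.1] [[0.499, -0.2632, 0.0018], [0.5293, -0.2374, 0.0706]]
   rect ((511.8985290527344, -250.1788330078125), (32.824642181396484, 25.922903060913086), 29.50225067138672) zmax [0.02730806 0.06919744 0.07055945]
bolt [([435.0, 226.6], 0.61)]
wrench 0.89 [156.7, 256.0, 57.0, 43.0] [[0.3583, 0.2137, 0.0001], [0.4465, 0.3321, 0.0108]]
   rect ((404.5618591308594, 272.714599609375), (36.46258544921875, 134.2779083251953), 32.09636306762695) zmax [0.00749787 0.00945499 0.01079306]
wrench []
```

```bash
cat >> h.py <<'E'
def bins(W,p):
    """rim rects of blue bins from cloud"""
    hsv=cv2.cvtColor(p,cv2.COLOR_RGB2HSV)
    m=((hsv[...,0]>100)&(hsv[...,0]<130)&(hsv[...,1]>130)&(W[...,2]>0.012)&(W[...,0]<0.75)&(abs(W[...,1])<0.32)&(W[...,0]>.4)).astype(np.uint8)
    n,l,st,_=cv2.connectedComponentsWithStats(m)
    out=[]
    for i in range(1,n):
        if st[i,4]<150: continue
        q=W[l==i]
        out.append((st[i,:5].tolist(),cv2.minAreaRect(q[:,:2].astype(np.float32)*1000)))
    return out
def goal(x,y,z,yaw):
    """tool pose with tool x down, tool z (jaws) along world dir yaw(deg); prints shift/turn from measured"""
    s=arm.observe();R0=R.from_rotvec(s["ee_rot"])
    best=None
    for k in (0,180):
        a=np.radians(yaw+k);zx=np.array([np.cos(a),np.sin(a),0]);xx=np.array([0,0,-1.]);yy=np.cross(zx,xx)
        t=(R0.inv()*R.from_matrix(np.stack([xx,yy,zx],1))).as_rotvec(degrees=True)
        if best is None or np.linalg.norm(t)<np.linalg.norm(best):best=t
    sh=R0.inv().apply(np.array([x,y,z])-s["position"])*1000
    print("shift mm",sh.round(1),"turn",best.round(2))
    M=R0.as_matrix();print("pos",s["position"].round(4),"t",s["clock"],"F",s["force"].round(1),"w",round(s["width"],2),"\ntool axes y",M[:,1].round(3),"z",M[:,2].round(3))
E
python3 - <<'E'
from h import *
p,d=optics.get_image("top");W=cloud("top",d)
for b in bins(W,p):print(b)
m=(W[...,2]>0.022)&(W[...,2]<0.04)&(W[...,0]>0.69)&(W[...,0]<0.73)&(W[...,1]>-.14)&(W[...,1]<.07)
q=W[m];print(len(q));
for lo in np.arange(-.14,.07,.03):
    k=q[(q[:,1]>=lo)&(q[:,1]<lo+.03)];print(round(lo,2),np.percentile(k[:,0],[2,50,98]).round(4),len(k))
goal(0.5254,0.15,0.15,0)
E
```

```text
([382, 132, 52, 57, 976], ((605.3203125, -92.51399230957031), (136.81423950195312, 357.97760009765625), 24.83169937133789))
([295, 189, 59, 64, 523], ((525.5811767578125, -19.39401626586914), (108.86944580078125, 95.33238220214844), 16.994083404541016))
291
-0.14 [0.7074 0.7092 0.712 ] 49
-0.11 [0.7072 0.7088 0.7119] 43
-0.08 [0.7073 0.7084 0.7106] 37
-0.05 [0.7075 0.7082 0.711 ] 39
-0.02 [0.7075 0.7085 0.711 ] 41
0.01 [0.7075 0.7087 0.7111] 40
0.04 [0.7077 0.7088 0.7112] 42Traceback (most recent call last):
  File "<stdin>", line 7, in <module>
    return _quantile_unchecked(
        a, q, axis, out, overwrite_input, method, keepdims, weights)
    return _ureduce(a,
                    func=_quantile_ureduce_func,
    ...<5 lines>...
                    overwrite_input=overwrite_input,
                    method=method)
    r = func(a, **kwargs)
    result = _quantile(arr,
                       quantiles=q,
    ...<2 lines>...
                       out=out,
                       weights=wgt)
    slices_having_nans = np.isnan(arr[-1, ...])
                                  ~~~^^^^^^^^^
IndexError: index -1 is out of bounds for axis 0 with size 0
```

```bash
sed -i 's/        q=W\[l==i\]/        q=W[l==i]; md=np.median(q[:,:2],0); q=q[np.linalg.norm(q[:,:2]-md,axis=1)<.09]/' h.py
python3 - <<'E'
from h import *
p,d=optics.get_image("top");W=cloud("top",d)
for b in bins(W,p):print(b)
goal(0.5028,0.0546,0.15,17)
goal(0.5028,0.0546,0.012,17)
E
```

```text
([382, 132, 52, 57, 979], ((652.4616088867188, -195.2189483642578), (95.82904052734375, 110.497802734375), 89.77281951904297))
([295, 189, 59, 64, 523], ((525.57470703125, -19.462112426757812), (108.94432067871094, 95.55542755126953), 17.041746139526367))
shift mm [  76.7  474.3 -449.4] turn [-8.048e+01  0.000e+00  1.000e-02]
pos [ 0.279  -0.5593  0.2268] t 0.85 F [ 0.3 -0.4 -0.2] w 1.0 
tool axes y [ 0.895  0.446 -0.   ] z [ 0.446 -0.895  0.   ]
shift mm [ 214.7  474.3 -449.5] turn [-8.048e+01  0.000e+00  1.000e-02]
pos [ 0.279  -0.5593  0.2268] t 0.85 F [ 0.3 -0.4 -0.2] w 1.0 
tool axes y [ 0.895  0.446 -0.   ] z [ 0.446 -0.895  0.   ]
```

send_rows(rows=[[[0,32,-31,-5.5,0,0,43],[0,65,-62,-11,0,0,43],[0,97,-93,-16.5,0,0,43],[0,130,-124,-22,0,0,43],[0,162,-155,-27.5,0,0,43],[0,195,-185,-33,0,0,43],[0,227,-216,-38.5,0,0,43],[0,260,-247,-44,0,0,43]]])

```text
clock: 1.65
position: [0.4017, -0.2206, 0.227]
ee_rot: [0.264, 1.554, -0.264]
force: [1.4, 0.3, 0.1]
width: 0.436
```

Run:
```python
from h import *
goal(0.5028,0.0546,0.1,17)
```

```text
shift mm [126.9 293.2   4.4] turn [-36.28   0.04   0.04]
pos [ 0.4017 -0.2206  0.227 ] t 1.65 F [1.4 0.3 0.1] w 0.44 
tool axes y [ 0.33   0.944 -0.   ] z [ 0.944 -0.33   0.001]
```

send_rows(rows=[[[0,42,1,-5,0,0,43],[0,84,1,-10,0,0,43],[0,126,2,-15,0,0,43],[0,168,3,-20,0,0,43],[15,210,3,-26,0,0,43],[40,250,4,-31,0,0,43],[70,293,4,-36.3,0,0,43],[110,293,4,-36.3,0,0,43]]])

```text
clock: 2.45
position: [0.5059, 0.0593, 0.1176]
ee_rot: [-0.235, 1.551, 0.24]
force: [1.0, -0.5, -0.5]
width: 0.431
```

Run:
```python
from h import *
goal(0.5028,0.0546,0.012,17)
p,d=optics.get_image("scene");cv2.imwrite("pics/s1.png",p[:,:,::-1])
```

```text
shift mm [105.5  -3.8  -5.1] turn [ 0.34  0.41 -0.15]
pos [0.5059 0.0593 0.1176] t 2.45 F [ 1.  -0.5 -0.5] w 0.43 
tool axes y [-0.298  0.955  0.003] z [0.955 0.298 0.007]
```

View pics/s1.png

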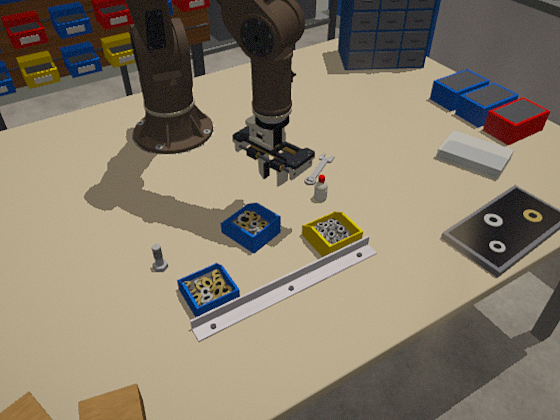

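send_rows(rows=[[[20,0,-3,0,0,0,43],[45,0,-3,0,0,0,43],[70,0,-3,0,0,0,43],[85,0,-3,0,0,0,43],[95,0,-3,0,0,0,43],[97,0,-3,0,0,0,43],[97,0,-3,0,0,0,43],[97,0,-3,0,0,0,43]]])

```text
clock: 3.3
position: [0.5007, 0.0518, 0.0206]
ee_rot: [-0.23, 1.557, 0.23]
force: [0.1, -0.5, -0.3]
width: 0.432
```

Run:
```python
from h import *
goal(0.5087,0.0355,0.012,17)
goal(0.5255,-0.0385,0.012,0)
p,d=optics.get_image("wrist");cv2.imwrite("pics/w1.png",p[:,:,::-1])
```

```text
shift mm [  8.6 -17.9   2.9] turn [-0.2   0.08  0.02]
pos [0.5007 0.0518 0.0206] t 3.3 F [ 0.1 -0.5 -0.3] w 0.43 
tool axes y [-0.289  0.957 -0.   ] z [0.957 0.289 0.001]
shift mm [  8.6 -93.6  -2.4] turn [1.68e+01 8.00e-02 1.00e-02]
pos [0.5007 0.0518 0.0206] t 3.3 F [ 0.1 -0.5 -0.3] w 0.43 
tool axes y [-0.289  0.957 -0.   ] z [0.957 0.289 0.001]
```

View pics/w1.png

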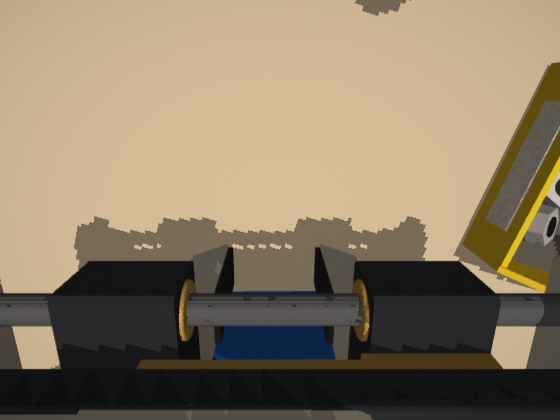

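send_rows(rows=[[[4,-8,1,0,0,0,43],[7,-14,2,0,0,0,43],[7,-20,3,0,0,0,43],[7,-28,2,1.5,0,0,43],[7,-36,2,3.3,0,0,43],[7,-44,1,5,0,0,43],[7,-52,1,6.7,0,0,43],[7,-58,0,8.4,0,0,43]]])

```text
clock: 4.15
position: [0.5172, -0.0047, 0.0128]
ee_rot: [-0.113, 1.568, 0.113]
force: [0.6, 1.5, -2.1]
width: 0.431
```

Run:
```python
from h import *
goal(0.5255,-0.0385,0.014,0)
p,d=optics.get_image("top");cv2.imwrite("pics/t1.png",p[:,:,::-1])
```

```text
shift mm [ -1.2 -34.7   3.4] turn [8.23 0.02 0.01]
pos [ 0.5172 -0.0047  0.0128] t 4.15 F [ 0.6  1.5 -2.1] w 0.43 
tool axes y [-0.143  0.99  -0.   ] z [0.99  0.143 0.   ]
```

View pics/t1.png

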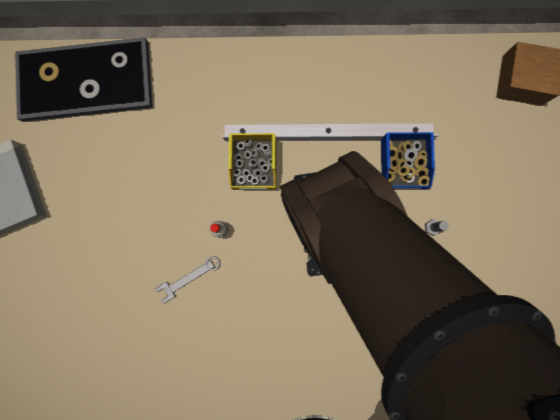

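send_rows(rows=[[[0,-5,0,1,0,0,43],[0,-11,1,2.5,0,0,43],[0,-17,2,4,0,0,43],[0,-22,2,5.5,0,0,43],[0,-27,3,7,0,0,43],[0,-32,3,8.2,0,0,43],[0,-35,3,8.2,0,0,43],[0,-35,3,8.2,0,0,43]]])

```text
clock: 5.0
position: [0.5249, -0.0387, 0.0127]
ee_rot: [-0.003, 1.571, 0.002]
force: [1.2, -0.0, -0.6]
width: 0.434
```

Run:
```python
from h import *
goal(0.52,0.0,0.16,0)
p,d=optics.get_image("scene");cv2.imwrite("pics/s2.png",p[:,:,::-1])
```

```text
shift mm [-147.3   38.6   -4.8] turn [ 0.18 -0.01  0.03]
pos [ 0.5249 -0.0387  0.0127] t 5.0 F [ 1.2 -0.  -0.6] w 0.43 
tool axes y [-0.003  1.    -0.001] z [ 1.     0.003 -0.   ]
```

View pics/s2.png

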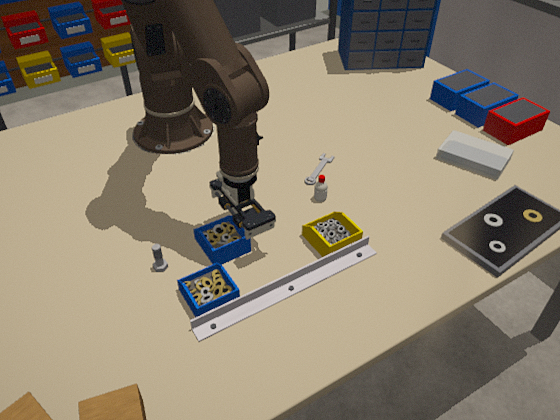

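send_rows(rows=[[[0,8,0,0,0,0,43],[-10,12,0,0,0,0,43],[-45,15,0,0,0,0,43],[-85,15,-10,0,0,0,43],[-120,15,-40,0,0,0,43],[-130,15,-75,0,0,0,43],[-130,10,-105,0,0,0,43],[-130,0,-125,0,0,0,43]]])

```text
clock: 5.85
position: [0.3979, -0.0376, 0.1437]
ee_rot: [-0.005, 1.57, 0.004]
force: [-0.3, -1.9, 0.6]
width: 0.433
```

Run:
```python
from h import *
print(arm.observe()["joints"].round(2))
for n in("top","scene"):
    p,d=optics.get_image(n);cv2.imwrite(f"pics/{n}3.png",p[:,:,::-1]);W=cloud(n,d)
    for b in bins(W,p):print(n,b)
goal(0.44,-0.096,0.08,90)
goal(0.44,-0.096,0.08,-90)
```

```text
[ 0.38  0.22 -0.49  2.16  0.14  0.79 -0.19]
top ([382, 132, 52, 57, 979], ((652.8341674804688, -195.48060607910156), (96.35204315185547, 111.2018051147461), 89.73542785644531))
top ([338, 193, 50, 54, 587], ((528.0755615234375, -98.23078155517578), (95.23534393310547, 107.16114807128906), 89.76486206054688))
scene ([178, 216, 73, 100, 2034], ((586.4509887695312, -148.63189697265625), (125.53723907470703, 158.95465087890625), 45.043941497802734))
shift mm [ 63.2 -56.8  43. ] turn [-8.981e+01 -1.600e-01  2.000e-02]
pos [ 0.3969 -0.0392  0.1432] t 5.95 F [ 0.3 -0.1 -0.1] w 0.43 
tool axes y [-0.003  1.    -0.002] z [ 1.     0.003 -0.002]
shift mm [ 63.2 -56.8  43. ] turn [-8.981e+01 -1.600e-01  2.000e-02]
pos [ 0.3969 -0.0392  0.1432] t 5.95 F [ 0.3 -0.1 -0.1] w 0.43 
tool axes y [-0.003  1.    -0.002] z [ 1.     0.003 -0.002]
```

View pics/top3.png

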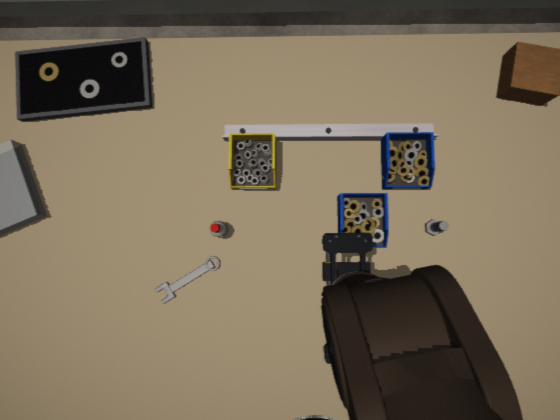

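send_rows(rows=[[[0,-8,4,-7.5,0,0,43],[0,-16,8,-15,0,0,43],[0,-24,12,-22.5,0,0,43],[0,-32,16,-30,0,0,43],[0,-40,20,-37.5,0,0,43],[0,-48,24,-45,0,0,43],[0,-56,28,-52.5,0,0,43],[0,-59,30,-60,0,0,43]]])

```text
clock: 6.75
position: [0.4313, -0.0975, 0.1432]
ee_rot: [-0.823, 1.409, 0.822]
force: [-0.1, -0.4, 0.2]
width: 0.429
```

Run:
```python
from h import *
print(arm.observe()["joints"].round(2))
goal(0.435,-0.0985,0.014,90)
```

```text
[ 0.64  0.31 -0.65  2.07  0.25  0.84  0.89]
shift mm [129.2  -3.6   0.9] turn [-2.949e+01  1.000e-02  5.000e-02]
pos [ 0.4313 -0.0975  0.1432] t 6.75 F [-0.1 -0.4  0.2] w 0.43 
tool axes y [-0.87   0.492 -0.001] z [0.492 0.87  0.   ]
```

send_rows(rows=[[[15,-1,0,-7.5,0,0,43],[35,-2,0,-15,0,0,43],[60,-2,0,-22.5,0,0,43],[90,-3,1,-29.5,0,0,43],[112,-3,1,-29.5,0,0,43],[122,-3,1,-29.5,0,0,43],[128,-3,1,-29.5,0,0,43],[129,-3,1,-29.5,0,0,43]]])

```text
clock: 7.55
position: [0.4337, -0.0976, 0.0138]
ee_rot: [-1.206, 1.212, 1.205]
force: [0.8, 0.5, 0.0]
width: 0.433
```

Run:
```python
from h import *
goal(0.462,-0.0985,0.014,90)
goal(0.4766,-0.0985,0.014,93)
```

```text
shift mm [ -0.1 -28.3  -0.7] turn [-0.28 -0.01  0.01]
pos [ 0.4337 -0.0976  0.0138] t 7.55 F [0.8 0.5 0. ] w 0.43 
tool axes y [-1.     0.005 -0.   ] z [ 0.005  1.    -0.   ]
shift mm [ -0.1 -42.9  -0.6] turn [-3.28 -0.01  0.01]
pos [ 0.4337 -0.0976  0.0138] t 7.55 F [0.8 0.5 0. ] w 0.43 
tool axes y [-1.     0.005 -0.   ] z [ 0.005  1.    -0.   ]
```

send_rows(rows=[[[0,-12,0,0,0,0,43],[0,-22,0,0,0,0,43],[0,-27,0,-0.3,0,0,43],[0,-30,0,-1,0,0,43],[0,-33,0,-2,0,0,43],[0,-36,0,-3,0,0,43],[0,-39,0,-3.5,0,0,43],[0,-41,0,-3.8,0,0,43]]])

```text
clock: 8.35
position: [0.4747, -0.098, 0.0137]
ee_rot: [-1.255, 1.179, 1.255]
force: [-1.9, 0.1, -0.6]
width: 0.425
```

Run:
```python
from h import *
goal(0.588,-0.0925,0.014,93)
p,d=optics.get_image("scene");W=cloud("scene",d);cv2.imwrite("pics/s4.png",cv2.resize(p[160:340,140:400,::-1],None,fx=3,fy=3))
```

```text
shift mm [  -0.3 -113.4   -1.6] turn [0.55 0.02 0.03]
pos [ 0.4747 -0.098   0.0137] t 8.35 F [-1.9  0.1 -0.6] w 0.42 
tool axes y [-0.998 -0.062 -0.   ] z [-0.062  0.998  0.   ]
```

View pics/s4.png

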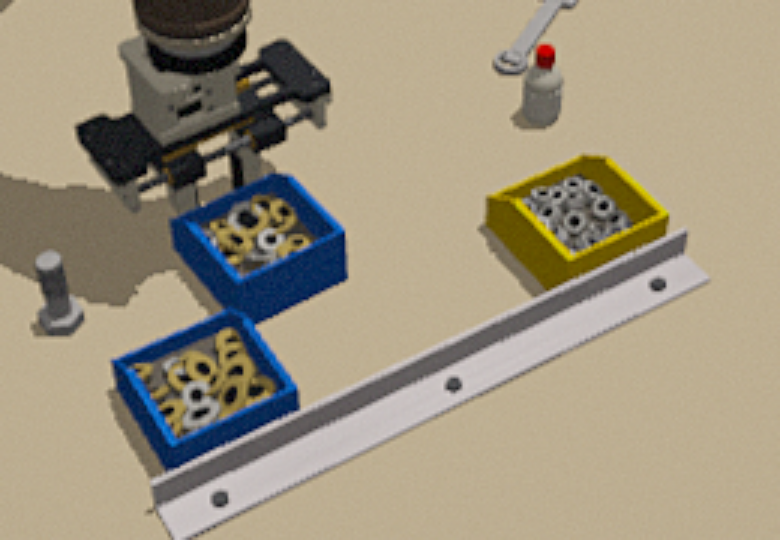

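send_rows(rows=[[[0,-7,0,0,0,0,43],[0,-14,0,0,0,0,43],[0,-22,0,0,0,0,43],[0,-30,0,0,0,0,43],[0,-38,0,0,0,0,43],[0,-46,0,0,0,0,43],[0,-53,0,0,0,0,43],[0,-60,0,0,0,0,43]]])

```text
clock: 9.2
position: [0.5345, -0.0944, 0.0137]
ee_rot: [-1.254, 1.18, 1.254]
force: [-4.2, -0.0, 2.8]
width: 0.424
```

Run:
```python
from h import *
goal(0.588,-0.0925,0.014,90)
p,d=optics.get_image("scene");cv2.imwrite("pics/s5.png",cv2.resize(p[160:340,140:400,::-1],None,fx=3,fy=3))
```

```text
shift mm [ -0.3 -53.5  -1.4] turn [ 3.51 -0.01 -0.02]
pos [ 0.5345 -0.0944  0.0137] t 9.2 F [-4.2 -0.   2.8] w 0.42 
tool axes y [-0.998 -0.061  0.   ] z [-0.061  0.998 -0.   ]
```

View pics/s5.png

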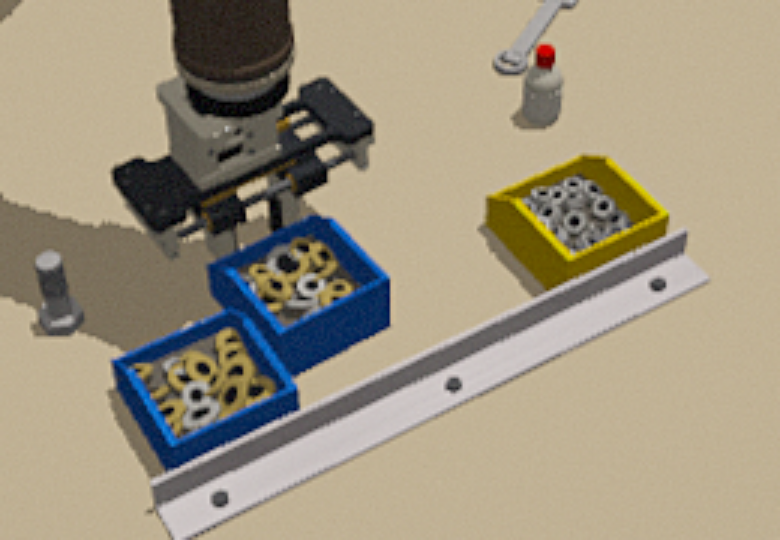

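send_rows(rows=[[[0,-6,0,0,0,0,43],[0,-12,0,0,0,0,43],[0,-18,0,0.5,0,0,43],[0,-24,0,1.2,0,0,43],[0,-30,0,2,0,0,43],[0,-36,-1,2.8,0,0,43],[0,-42,-1,3.5,0,0,43],[0,-46,-1,3.5,0,0,43]]])

```text
clock: 10.05
position: [0.5808, -0.0927, 0.0137]
ee_rot: [-1.209, 1.209, 1.208]
force: [-3.5, 0.3, 2.3]
width: 0.434
```

Run:
```python
from h import *
goal(0.588,-0.0925,0.014,90)
p,d=optics.get_image("scene");cv2.imwrite("pics/s6.png",cv2.resize(p[160:340,140:400,::-1],None,fx=3,fy=3))
```

```text
shift mm [-0.2 -7.2  0.2] turn [-0.04 -0.01  0.01]
pos [ 0.5808 -0.0927  0.0137] t 10.05 F [-3.5  0.3  2.3] w 0.43 
tool axes y [-1.     0.001 -0.   ] z [ 0.001  1.    -0.   ]
```

View pics/s6.png

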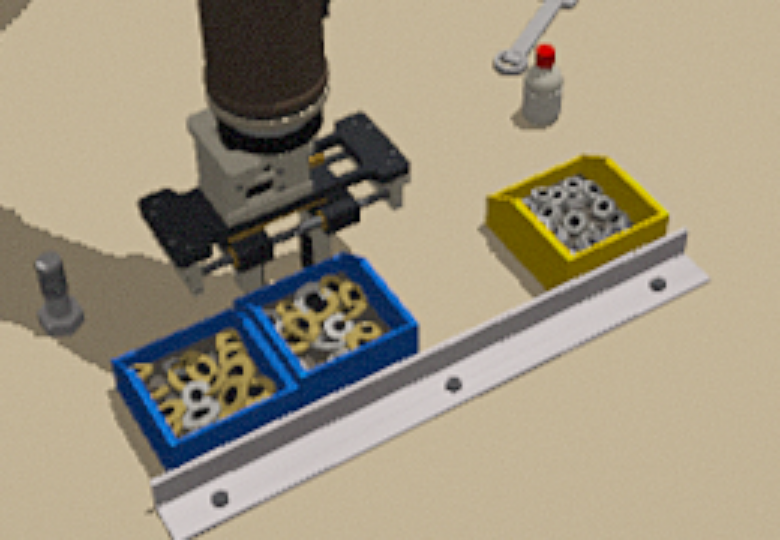

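send_rows(rows=[[[0,-2,0,0,0,0,43],[0,-4,0,0,0,0,43],[0,-5,0,0,0,0,43],[0,-6,0,0,0,0,43],[0,-7,0,0,0,0,43],[0,-7.5,0,0,0,0,43],[0,-8,0,0,0,0,43],[0,-8,0,0,0,0,43]]])

```text
clock: 10.9
position: [0.5868, -0.0926, 0.0136]
ee_rot: [-1.209, 1.211, 1.211]
force: [-7.7, 0.3, 5.8]
width: 0.43
```

send_rows(rows=[[[0,-0.5,0,0,0,0,43],[0,-1,0,0,0,0,43],[0,-1.5,0,0,0,0,43],[0,-2,0,0,0,0,43],[0,-2,0,0,0,0,43],[0,-2,0,0,0,0,43],[0,-2,0,0,0,0,43],[0,-2,0,0,0,0,43]]])

```text
clock: 11.7
position: [0.5868, -0.0927, 0.0134]
ee_rot: [-1.207, 1.214, 1.213]
force: [-15.9, 1.0, 12.3]
width: 0.432
```

send_rows(rows=[[[0,12,0,0,0,0,43],[-5,35,0,0,0,0,43],[-40,45,0,0,0,0,43],[-80,50,5,0,0,0,43],[-115,50,20,8,0,0,43],[-130,50,50,16,0,0,43],[-130,50,80,24,0,0,43],[-130,50,110,32,0,0,43]]])

```text
clock: 12.5
position: [0.5417, 0.0186, 0.1451]
ee_rot: [-0.785, 1.421, 0.782]
force: [0.7, 0.3, -0.4]
width: 0.429
```

Run:
```python
from h import *
p,d=optics.get_image("top");cv2.imwrite(f"pics/t7.png",p[:,:,::-1]);W=cloud("top",d)
for b in bins(W,p):print(b)
goal(0.648,-0.010,0.14,0)
```

```text
([407, 132, 27, 47, 389], ((669.8524780273438, -235.91250610351562), (104.25160217285156, 43.457786560058594), 28.42987823486328))
shift mm [   5.7 -109.1   27.5] turn [57.37  0.38 -0.11]
pos [0.5413 0.0256 0.1454] t 12.55 F [-0.4  5.1  0.1] w 0.43 
tool axes y [-0.842  0.539 -0.001] z [0.539 0.842 0.006]
```

View pics/t7.png

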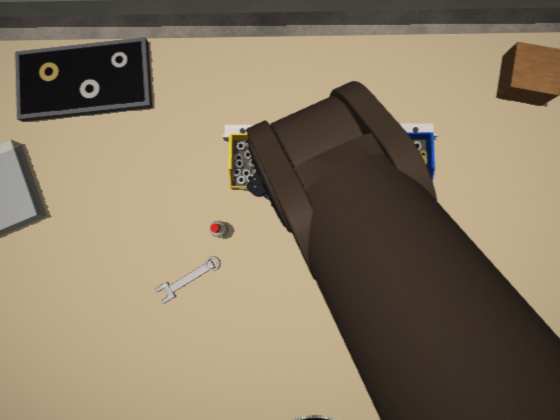

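send_rows(rows=[[[0,-14,4,7.5,0,0,33],[0,-28,8,15,0,0,33],[0,-42,12,22.5,0,0,33],[0,-56,16,30,0,0,33],[0,-70,20,37.5,0,0,33],[0,-85,24,45,0,0,33],[0,-100,28,52,0,0,33],[0,-107,31,57.4,0,0,33]]])

```text
clock: 13.35
position: [0.6494, -0.0137, 0.1439]
ee_rot: [-0.005, 1.568, 0.005]
force: [-0.4, -0.1, -0.4]
width: 0.329
```

Run:
```python
from h import *
p,d=optics.get_image("scene");cv2.imwrite("pics/s8.png",cv2.resize(p[160:340,140:400,::-1],None,fx=3,fy=3))
goal(0.648,-0.005,0.014,0)
```

```text
shift mm [129.9   8.4  -2.4] turn [ 0.07  0.18 -0.01]
pos [ 0.65   -0.0134  0.1439] t 13.4 F [ 1.  -1.   0.9] w 0.33 
tool axes y [-0.001  1.     0.   ] z [1.    0.001 0.003]
```

View pics/s8.png

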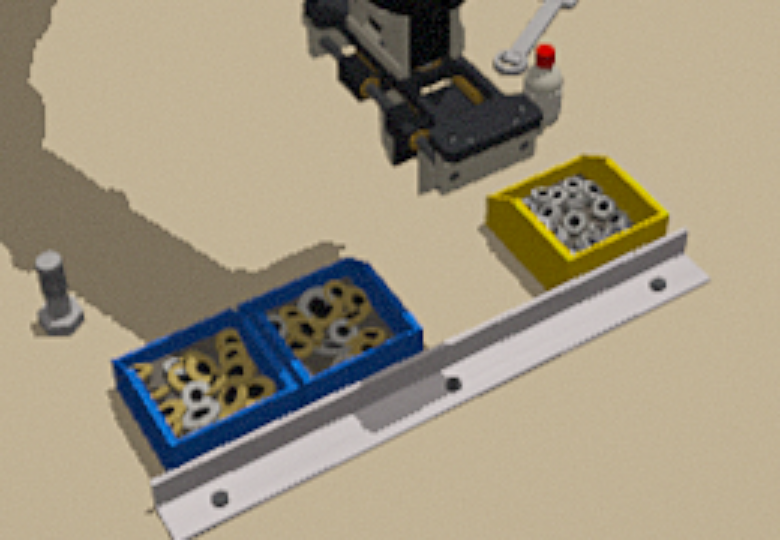

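send_rows(rows=[[[15,8,-2,0,0,0,33],[40,8,-2,0,0,0,33],[70,8,-2,0,0,0,33],[95,8,-2,0,0,0,33],[115,8,-2,0,0,0,33],[125,8,-2,0,0,0,33],[129,8,-2,0,0,0,33],[129,8,-2,0,0,0,33]]])

```text
clock: 14.2
position: [0.6455, -0.0049, 0.0149]
ee_rot: [-0.009, 1.57, 0.009]
force: [0.0, 0.1, 0.1]
width: 0.333
```

Run:
```python
from h import *
p,d=optics.get_image("scene");cv2.imwrite("pics/s9.png",cv2.resize(p[160:340,140:400,::-1],None,fx=3,fy=3))
goal(0.648,-0.042,0.014,0)
```

```text
shift mm [  1.5 -37.1   1.7] turn [ 0.65  0.08 -0.01]
pos [ 0.6458 -0.0049  0.0156] t 14.25 F [-0.6  0.4 -0.6] w 0.33 
tool axes y [-0.011  1.     0.   ] z [1.    0.011 0.001]
```

View pics/s9.png

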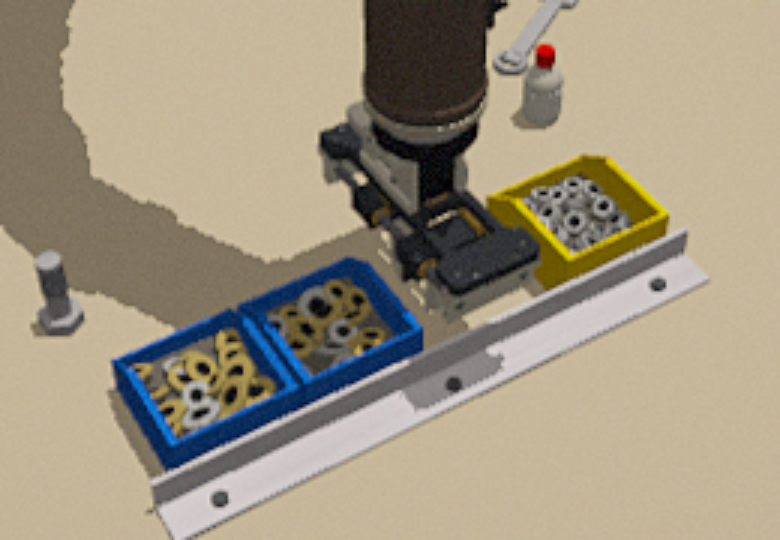

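send_rows(rows=[[[0,-7,0,0.6,0,0,33],[0,-14,0,0.6,0,0,33],[0,-20,0,0.6,0,0,33],[0,-24,0,0.6,0,0,33],[0,-28,0,0.6,0,0,33],[0,-31,0,0.6,0,0,33],[0,-33,0,0.6,0,0,33],[0,-35,0,0.6,0,0,33]]])

```text
clock: 15.05
position: [0.6455, -0.0384, 0.0149]
ee_rot: [0.0, 1.571, 0.002]
force: [-1.0, 4.1, 2.3]
width: 0.329
```

send_rows(rows=[[[0,-0.5,0,0,0,0,33],[0,-1,0,0,0,0,33],[0,-1.5,0,0,0,0,33],[0,-2,0,0,0,0,33],[0,-2.5,0,0,0,0,33],[0,-3,0,0,0,0,33],[0,-3,0,0,0,0,33],[0,-3,0,0,0,0,33]]])

```text
clock: 15.85
position: [0.6455, -0.0396, 0.0149]
ee_rot: [0.001, 1.571, 0.005]
force: [-1.1, 8.9, 1.8]
width: 0.331
```

send_rows(rows=[[[0,-0.5,0,0,0,0,33],[0,-1,0,0,0,0,33],[0,-1.5,0,0,0,0,33],[0,-2,0,0,0,0,33],[0,-2.5,0,0,0,0,33],[0,-3,0,0,0,0,33],[0,-3,0,0,0,0,33],[0,-3,0,0,0,0,33]]])

```text
clock: 16.65
position: [0.6455, -0.0396, 0.0149]
ee_rot: [0.002, 1.571, 0.008]
force: [-1.4, 16.4, 1.6]
width: 0.329
```

send_rows(rows=[[[0,8,0,0,0,0,33],[0,30,0,0,0,0,33],[-30,38,0,0,0,0,33],[-70,38,0,0,0,0,33],[-115,38,-15,0,0,0,33],[-140,38,-55,0,0,0,33],[-140,38,-100,0,0,0,33],[-140,38,-145,0,0,0,33]]])

```text
clock: 17.45
position: [0.4997, -0.0087, 0.1556]
ee_rot: [-0.0, 1.568, -0.001]
force: [-0.1, -0.2, 0.4]
width: 0.328
```

send_rows(rows=[[[0,0,-40,0,0,0,33],[0,0,-80,-8,0,0,33],[0,0,-110,-16,0,0,33],[0,0,-110,-24,0,0,33],[0,0,-110,-32,0,0,33],[0,0,-110,-40,0,0,33],[0,0,-110,-48,0,0,33],[0,0,-110,-56,0,0,33]]])

```text
clock: 18.25
position: [0.3906, -0.0087, 0.1548]
ee_rot: [-0.767, 1.432, 0.765]
force: [0.5, -0.9, -0.6]
width: 0.329
```

Run:
```python
from h import *
p,d=optics.get_image("top");cv2.imwrite(f"pics/t10.png",p[:,:,::-1]);W=cloud("top",d)
for b in bins(W,p):print(b)
p2,d2=optics.get_image("scene");cv2.imwrite("pics/s10.png",cv2.resize(p2[160:340,140:400,::-1],None,fx=3,fy=3))
goal(0.5,-0.0,0.14,90)
```

```text
([338, 132, 96, 57, 1610], ((652.5470581054688, -143.75534057617188), (110.3702392578125, 174.8112335205078), 0.15195608139038086))
shift mm [ 14.8 -86.   68.2] turn [-3.39e+01 -3.00e-02  2.00e-02]
pos [ 0.3906 -0.0087  0.1548] t 18.35 F [-0.1 -0.4 -0.2] w 0.33 
tool axes y [-0.83   0.558 -0.001] z [ 0.558  0.83  -0.   ]
```

View pics/t10.png

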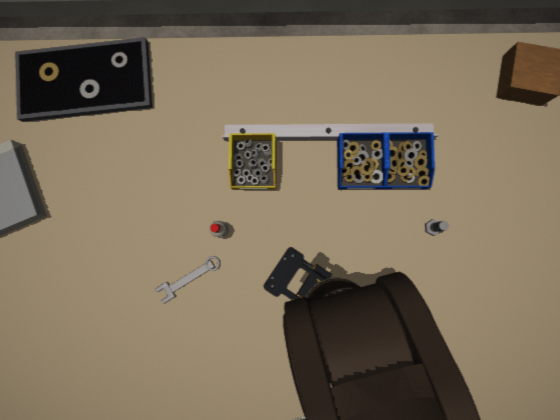

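View pics/s10.png

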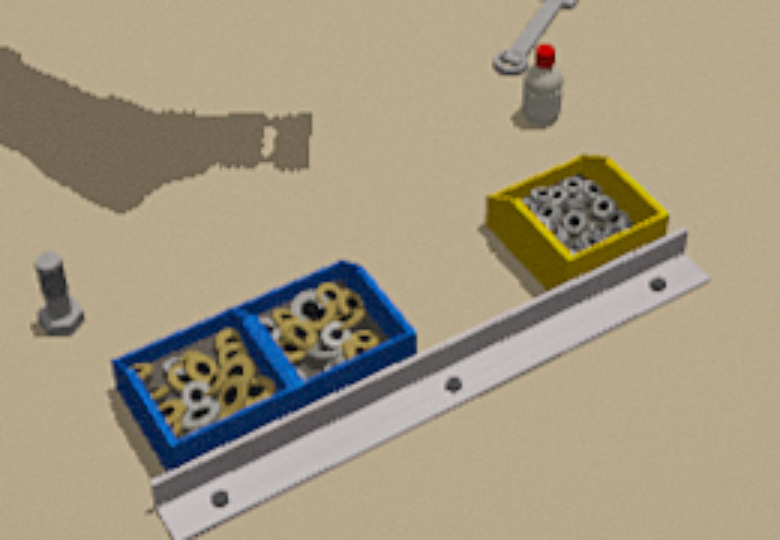

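Run:
```python
from h import *
p,d=optics.get_image("top");W=cloud("top",d)
hsv=cv2.cvtColor(p,cv2.COLOR_RGB2HSV)
m=((hsv[...,0]>100)&(hsv[...,0]<130)&(hsv[...,1]>130)&(W[...,2]>0.02)&(abs(W[...,0]-.65)<.08)&(W[...,1]<0)&(W[...,1]>-.27))
q=W[m]
for lo in np.arange(-.24,-.06,.02):
    k=q[(q[:,1]>=lo)&(q[:,1]<lo+.02)];b=k[(k[:,0]>.69)&(k[:,2]>.04)];f=k[(k[:,0]<.61)&(k[:,2]>.025)]
    print(round(lo,2),"back",np.percentile(b[:,0],[10,50,98]).round(4),"front",np.percentile(f[:,0],[2,50,90]).round(4))
for lo in np.arange(.6,.7,.02):
    k=q[(q[:,0]>=lo)&(q[:,0]<lo+.02)]
    print("x",round(lo,2),"left side max y",k[:,1].max().round(4),np.percentile(k[k[:,1]>-.065,1],[50]).round(4),"right min",k[:,1].min().round(4), "mid wall",np.percentile(k[abs(k[:,1]+.147)<.012,1],[2,98]).round(4))
for n in ("bolt","oil_bottle","wrench"):
    r=finder.regions_of("top",n)
    if r:
        a=W[r[0]["region"]];print(n,np.percentile(a,[1,99],axis=0).round(4)[:,:2].tolist())
cv2.imwrite("pics/t11.png",cv2.resize(p[115:205,325:450,::-1],None,fx=6,fy=6,interpolation=cv2.INTER_NEAREST))
```

```text
-0.24 back [0.6982 0.7049 0.7074] front [0.5975 0.5987 0.599 ]
-0.22 back [0.7041 0.7048 0.708 ] front [0.5973 0.5981 0.5992]
-0.2 back [0.7043 0.705  0.7061] front [0.5975 0.5983 0.5993]
-0.18 back [0.7046 0.7051 0.7064] front [0.5976 0.5987 0.5993]
-0.16 back [0.693  0.7004 0.7063] front [0.5977 0.6008 0.6072]
-0.14 back [0.7042 0.705  0.7066] front [0.5976 0.599  0.5995]
-0.12 back [0.7044 0.705  0.7069] front [0.5976 0.5984 0.5998]
-0.1 back [0.7044 0.7052 0.7071] front [0.5976 0.5987 0.5999]
-0.08 back [0.7044 0.705  0.7068] front [0.5977 0.5987 0.5998]
x 0.6 left side max y -0.052 [-0.0527] right min -0.2424 mid wall [-0.151  -0.1442]
x 0.62 left side max y -0.0517 [-0.0523] right min -0.2423 mid wall [-0.1558 -0.1423]
x 0.64 left side max y -0.0518 [-0.0539] right min -0.2423 mid wall [-0.1521 -0.1419]
x 0.66 left side max y -0.0519 [-0.0525] right min -0.2424 mid wall [-0.1528 -0.1418]
x 0.68 left side max y -0.0519 [-0.0526] right min -0.243 mid wall [-0.1536 -0.1426]
bolt [[0.498, -0.2767], [0.5303, -0.2371]]
oil_bottle [[0.4935, 0.1832], [0.5266, 0.2275]]
wrench [[0.3585, 0.2043], [0.452, 0.3332]]
```

View pics/t11.png

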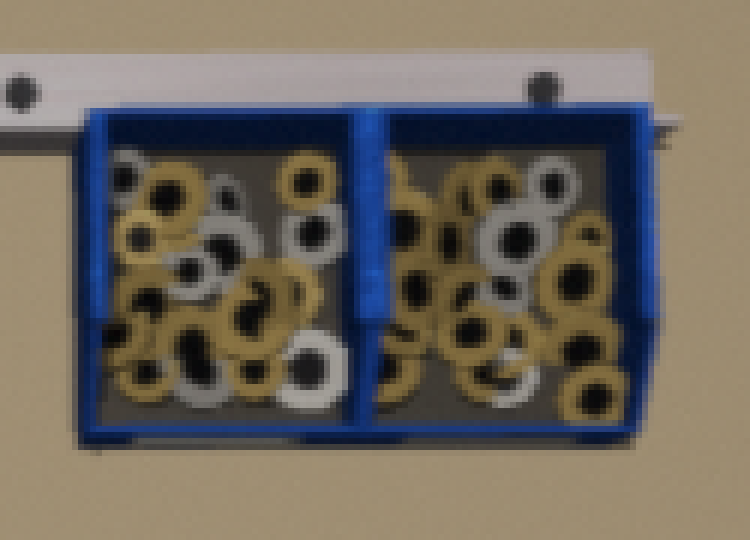

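```bash
python3 -c "
from cell import arm
print(arm.observe()['clock'],arm.sign_off())"
```

```text
the job is handed in; nothing more can be done
18.55 None
```

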